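Hold a spring bag clip open astride a recipe card

ROBOT

A 6-joint arm with a two-finger parallel gripper is mounted at the origin on the work surface. World frame = base frame: x ahead of the robot, y to its left, z up, the work surface at z = 0. Lengths are in mm, angles in rad, forces in N, time in s.
With the tool pointing down it reaches from about 325 to 775 mm from the base axis. Payload 5.5 kg.
Tool frame: the origin (TCP) lies midway between the tips of the shut fingers; the grasp point (between the pads) lies 19 mm behind it; y points along the fingers, z is the direction in which the jaws open and shut, and the axes are right-handed (so a half turn about y gives the same grasp; the last joint's range is limited). The gripper opens to 88 mm and grips with 3 to 60 N. Pads are 20 mm wide; open, the fingers measure 115 mm over their backs; the gripper's body (75 mm by 178 mm) begins 61 mm behind the grasp point.
Start: joints at [1.195, 0.091, 1.231, -0, 1.82, -0.057], TCP at [188.061, 569.78, 222.631] pointing down, gripper open.
Joint ranges: [-2.87, 2.87], [-0.86, 2.18], [0.17, 2.46], [-1.51, 4.65], [0.06, 2.69], [-2.65, 2.65]. Speed limits (rad/s): [2.57, 2.57, 3.01, 3.14, 3.14, 3.14].

INTERFACE

Orientations are given as a rotation vector (axis times angle).
In Python, from rig import telemetry, capture, r, spotter gives the robot as it stands.
- The arm moves only by the tool carry_out, never from a script. Its argument "increments" is a list of rows, each a list of 3 entries, a list of its own where there are three numbers: the finger opening in m, from 0 to 0.0878, then the shift along the tool's x, y, z in m, then the turn, a rotation vector about the tool's x, y, z in rad. In form: [[claw, [dx, dy, dz], [ax, ay, az]], ...]. A call has 1 to 12 rows; each row shifts and turns the pose as measured when the row begins, along the tool's axes as they then stand; what a row does not reach is not made up. A row lasts 1/8 s, in which the tool goes at most 62.5 mm and 10.7 degrees, less where a joint would pass 70% of its speed; a pose out of reach is approached as far as the arm can. A call with a gripper value outside its range is refused whole. The fingers move at their own pace and stop on an object; "newtons" is the grip in N (left out, the last holds). Time passes only in rows, so rows that do not move let the fingers close. It gives the time, the measured TCP pose, the force and the opening at its end, in the units of the state.
- telemetry.read_state(): the state, without advancing time (a new reading comes with each control period).
- capture(name): name is "scene" or "side" or "wrist"; returns a dict with "pixels" (384x512x3 uint8, red, green, blue), "fx", "fy", "cx", "cy" (pixels), "cam_to_world" (4x4, takes a point from camera to world coordinates). Camera axes: x right, y up, looking along -z (the intrinsics and any distortion apply to the point x, -y, -z); pixel columns grow to the right and rows downward; lengths in mm; the calibration is good to about 2 mm. A picture is of the moment at which its call begins. There is no depth.
- r.finish_job(): hands the job in, once; it reports no verdict.
Trained networks look in a picture, given as the dict that the camera call returned (one of the last four; its "shot" number tells which), for a name from the list of things; names that differ only in an ending like _2 or _b are one class to them, and where a whole thing is asked for, a point or a joint stands for the part that bears it (a point fixed in the world has none). Each returns a list of dicts, best first, with "conf" (0 to 1); they miss things now and then, are a little off and sometimes report something else, mostly with a low value. They report only what shows in the picture. A call takes as long as a camera call. They do not tell look-alikes from the thing itself.
- spotter.trace(query, picture): "region" (384x512 bool, what is visible of it) and "bbox" ([centre column, centre row, width, height] in pixels, round what is visible of it).
The state is a dict: "t": time; "qpos": joint angles; "joint_vel": joint speeds; "joint_efforts": joint torques, N m; "ee_pos": TCP position; "tcp_rot": TCP orientation; "ft_force": force on the tool from outside, world axes, zero at the start; "moment": the same for the moment, N m; "width": opening from 0.0 (shut) to 1.0 (fully open).
Only numpy, scipy, OpenCV 4.12 (cv2) and the standard library are available. Lean on these libraries where they do the work, as an engineer would, in place of code of your own. Each camera call takes 0.05 s, during which the arm holds its last target.

TASK

First pull the recipe-card holder all the way out from under the spice shelf by its upright grip. Then take the wide bag clip by its two handles, squeeze it fully open against its spring, and bring it down over the card's top edge, the full width of its jaws on the card and about 2 cm of card between them, so that I can slip a note in: finish while still holding the clip there, upright and gaping, with neither jaw touching the card. Leave the narrow clip and everything else where it stands.

Things in the scene. Friction and masses are not known exactly. Their poses are not given: they have to be found in the camera images.
- station: Fixed spice shelf and slide track. Origin on the table under the middle of the shelf's front edge; x along the track, away from the robot, into the shelf; z up. Wooden board x 0 to 125, 300 wide (y), underside 130, top 145 mm above the table, on four thin corner legs. Aluminium track 60 wide, 10 high, x -220 to 150 mm.
- holder (a joint): Recipe-card holder sliding on the track: 0 = fully in under the shelf, 0.12 m = fully out at its end stop, towards the robot (along the station's -x). Wooden bar 260 x 40 mm, its top 28 mm above the table. It starts 0 to 25 mm out; about 1.5 N of friction, and it stays where it is left.
- holder_grip (a point): Point on the axis of the holder's upright wooden post, 80 mm above the table (post top: 90 mm). Post 22 mm along the track by 16 mm across; it stands 85 mm in front of the card's front end, and 85 mm + joint value in front of the shelf. Axes as the station's. Pinch it from above, across the track, and pull.
- card_top (a point): Stiff paper-white recipe card with a grey line, upright along the track, fixed in the holder: 150 long (x, along the track), 4 thick (y), top edge 100 mm above the table. Origin: middle of its top edge; axes as the station's; front end (nearest the robot) at x = -75 mm. Holder fully out: its front 120 mm are clear of the shelf.
- clip: Wide spring bag clip, white plastic, 98 mm tall, 44 mm wide (x), standing loose on its closed jaw tips, handles up; about 70 g. Origin midway between the jaw tips, at their lower end; z up to the handles; x along the hinge (steel pin, 9 mm thick, 48 mm up); jaws and handles move along y. Squeezing the handles together along y opens the jaws.
- clip_grip (a point): Point midway between the wide clip's handles, 82 mm above its origin: where to squeeze. Handles 6 mm thick plates, 52 to 98 mm up; over their outsides at the top 53 mm at rest, 28 mm (and parallel) fully squeezed. About 5 N starts to open it, 10 N opens it to its firm stop, so a grip of 30 to 40 N is safe and holds it rigidly.
- clip_left (a joint): Opening angle of one arm of the wide clip (the other arm mirrors it exactly): 0 = closed, 0.26 rad = fully open against the stop, jaw tips then 25 mm apart. The jaws are 43 mm deep, from tips to hinge pin.
- clip_mouth (a point): Point of the wide clip midway between its jaw tips, at their lower end (the same as the clip's origin).
- clip_narrow: The other bag clip, same shape and height but only 22 mm wide (x) instead of 44; leave it alone. It and the wide clip may stand in either place, left or right of the track. Origin as for the wide clip.
- mug: White mug, 80 mm diameter, 90 mm tall; bystander, origin under its centre.
- pepper_mill: Dark wooden pepper mill, 56 mm diameter, 160 mm tall; bystander, origin under its centre.
- bowl: Blue bowl, 120 mm diameter, 50 mm tall; bystander, origin under its centre.
- pasta_jar: Glass jar with steel lid, 72 mm diameter, 120 mm tall; bystander, origin under its centre.
- spice0: Spice jar on top of the shelf, 44 mm diameter, 70 mm tall; bystander, origin under its centre.
- spice1: Second spice jar on top of the shelf, same size; bystander, origin under its centre.
- egg_cup: White egg cup, 48 mm diameter, 60 mm tall, right of the shelf; bystander, origin under its centre.
There are look-alikes about, which are no part of the job. What is shaped like the clip but purple is not meant.

How it is judged (in metres and radians):
On the way, in this order (a step that is already met when the one before it is completed fails the run):
1. the card holder is pulled fully out (value of joint holder above 0.113 m), for 0.2 s.
2. the wide clip is squeezed wide open and lifted off the table (value of joint clip_left above 0.2 rad and height (world z) of clip_mouth above 0.02 m and contact force between the fingers and clip above 2 N), for 0.2 s.
At the end, for the whole second after the job is handed in: Holder 110+ mm out; fingers hold the wide clip (2+ N), open 0.2+ rad, still, upright and in line with the card within 0.2 rad; mouth 8 to 35 mm below the card's top edge, within 10 mm of its mid-plane, 17 to 120 mm behind its front end; clip and card touch with under 0.5 N (value of joint holder above 0.11 m and value of joint clip_left above 0.2 rad and contact force between the fingers and clip above 2 N and contact force between clip and holder_c2 below 0.5 N and x of clip_mouth in the frame of card_top between -0.058 and 0.045 m and y of clip_mouth in the frame of card_top between -0.01 and 0.01 m and z of clip_mouth in the frame of card_top between -0.035 and -0.008 m and angle between the x axis of clip and the x axis of card_top, either way round below 0.2 rad and angle between clip's own z axis and vertical below 0.2 rad and linear speed of clip below 0.02 m/s); the arm keeps its last pose, push and grip.
It fails at once if a bystander is shifted by more than 30 mm (distance of any of clip_narrow, mug, pepper_mill, bowl, pasta_jar, egg_cup, spice0, spice1 from where it was at the start of the episode above 0.03 m).
It also fails if it takes over 48 s, if anything falls off the work surface, if the arm or the gripper's body presses on something with over 40 N, if the wrist force passes 120 N, or if a joint passes its speed limit or range.

## Working session

There is one attempt and no reset: what is moved stays moved. The work goes in short steps, Python scripts to look and compute and a tool call to move; the robot and the scene stay as the last step left them, time stands still between calls to the robot, and variables do not carry over. Pictures are saved under pics/ and viewed, and the job is handed in when it is done.

Besides the shell and the picture viewer there is one more tool, called after ">>>" as name([rows], argument=value, ...), one row to a line, values as JSON. carry_out: Moves the arm, as the interface text tells. Its arguments: {"type":"object","properties":{"increments":{"type":"array","items":{"type":"array"}},"newtons":{"type":"number"}},"required":["increments"]}

```bash
ls; mkdir -p pics; cat > h.py <<'E'
import numpy as np, cv2
from rig import telemetry, capture, r, spotter
def save(p,n): cv2.imwrite('pics/'+n+'.png', cv2.cvtColor(np.ascontiguousarray(p['pixels']),cv2.COLOR_RGB2BGR))
def proj(c,X):
    X=np.atleast_2d(X); T=np.linalg.inv(np.array(c['cam_to_world'])); q=X@T[:3,:3].T+T[:3,3]
    return np.c_[c['cx']+c['fx']*q[:,0]/-q[:,2], c['cy']+c['fy']*-q[:,1]/-q[:,2]]
def ray(c,u,v):
    T=np.array(c['cam_to_world']); d=np.array([(u-c['cx'])/c['fx'],-(v-c['cy'])/c['fy'],-1.])
    d=T[:3,:3]@d; return T[:3,3],d/np.linalg.norm(d)
def onz(c,u,v,z):
    o,d=ray(c,u,v); return o+d*(z-o[2])/d[2]
def tri(l):
    A=np.zeros((3,3));b=np.zeros(3)
    for c,u,v in l:
        o,d=ray(c,u,v);P=np.eye(3)-np.outer(d,d);A+=P;b+=P@o
    x=np.linalg.solve(A,b); return x,[np.linalg.norm((np.eye(3)-np.outer(d,d))@(x-o)) for o,d in [ray(*q) for q in l]]
E
python3 - <<'E'
from h import *
np.set_printoptions(precision=3,suppress=True)
print(telemetry.read_state())
for n in ['scene','side','wrist']:
    c=capture(n);save(c,n+'0');print(n,[k for k in c],c['fx'],c['fy'],c['cx'],c['cy'],np.array(c['cam_to_world']))
    for k in c:
        if 'dist' in k: print(k,c[k])
    for q in ['clip','clip_narrow','holder','holder_grip','card_top','station','mug','pepper_mill','bowl','pasta_jar','egg_cup','clip_grip']:
        try: print(q,[(round(d['conf'],2),[round(float(x)) for x in d['bbox']]) for d in spotter.trace(q,c)])
        except Exception as e: print(q,'ERR',e)
E
```

```text
pics
{'t': 0.0, 'qpos': array([ 1.195,  0.092,  1.232, -0.   ,  1.82 , -0.057]), 'joint_vel': array([-0.001, -0.001,  0.001, -0.001,  0.001,  0.001]), 'joint_efforts': array([  0.001, -44.646, -40.644,   0.07 ,   0.03 ,  -0.   ]), 'ee_pos': array([187.949, 569.505, 221.528]), 'tcp_rot': array([-1.558,  0.251, -0.25 ]), 'ft_force': array([ 0.527, -0.067,  0.253]), 'moment': array([0.009, 0.01 , 0.02 ]), 'width': 0.9953910392488918}
scene ['pixels', 'fx', 'fy', 'cx', 'cy', 'cam_to_world', 'shot'] 348.7269322627496 348.7269322627496 250.89231407526492 193.4272932525407 [[  -0.655   -0.458    0.602 1207.989]
 [   0.756   -0.399    0.519  557.159]
 [   0.003    0.794    0.607  728.256]
 [   0.       0.       0.       1.   ]]
clip [(0.77, [308, 229, 18, 34]), (0.73, [366, 236, 21, 28]), (0.69, [332, 218, 18, 31])]
clip_narrow [(0.55, [215, 160, 15, 30]), (0.54, [160, 163, 30, 31])]
holder [(0.64, [217, 222, 77, 60]), (0.64, [181, 174, 20, 28])]
holder_grip [(0.84, [218, 225, 79, 63]), (0.24, [332, 217, 18, 37])]
card_top [(0.81, [217, 224, 79, 67])]
station [(0.62, [222, 228, 127, 112])]
m
[... 1099 characters left out ...]
 297, 29, 47])]
egg_cup [(0.73, [282, 194, 105, 75]), (0.61, [316, 246, 15, 24]), (0.28, [201, 193, 17, 26])]
clip_grip [(0.79, [200, 191, 12, 26]), (0.69, [190, 178, 16, 24]), (0.67, [222, 187, 17, 29])]
wrist ['pixels', 'fx', 'fy', 'cx', 'cy', 'cam_to_world', 'shot'] 286.27854004646565 286.27854004646565 250.806713773812 191.83364391826524 [[  0.313  -0.909  -0.275 110.881]
 [  0.95    0.299   0.091 595.332]
 [ -0.     -0.29    0.957 383.103]
 [  0.      0.      0.      1.   ]]
clip [(0.61, [182, 366, 27, 12])]
clip_narrow []
holder []
holder_grip []
card_top []
station []
mug []
pepper_mill []
bowl [(0.59, [250, 348, 82, 47])]
pasta_jar []
egg_cup []
clip_grip [(0.79, [183, 366, 26, 15])]
```

```bash
python3 - <<'E'
import cv2
a=cv2.imread('pics/scene0.png');b=cv2.imread('pics/side0.png')
cv2.imwrite('pics/s1.png',cv2.resize(a[100:310,130:430],None,fx=2.6,fy=2.6,interpolation=cv2.INTER_CUBIC))
cv2.imwrite('pics/s2.png',cv2.resize(b[130:330,140:390],None,fx=2.9,fy=2.9,interpolation=cv2.INTER_CUBIC))
E
```

```text
(no output)
```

View pics/s1.png

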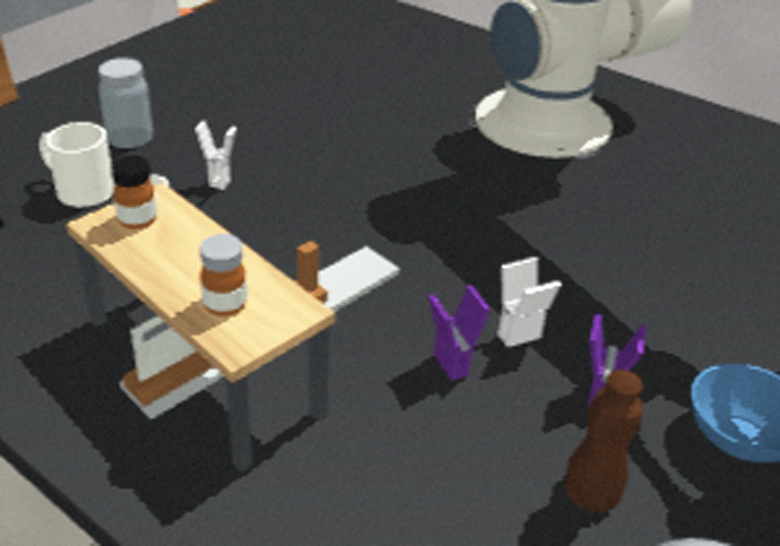

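View pics/s2.png

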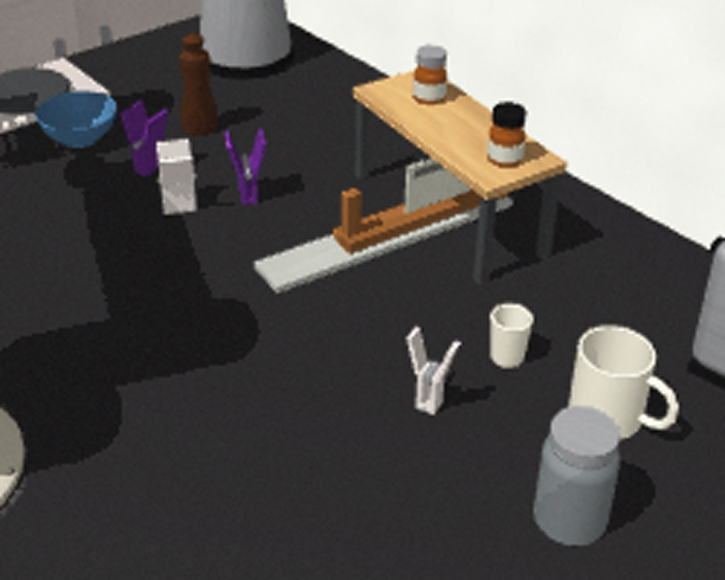

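View pics/wrist0.png

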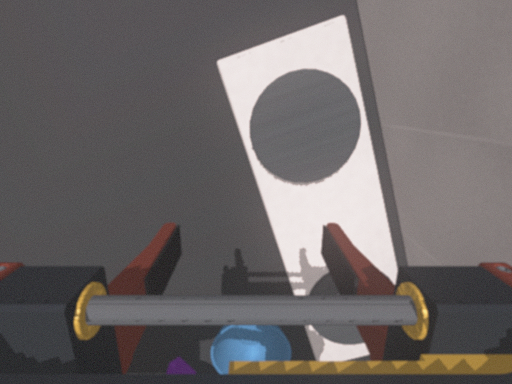

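The two white clips are at scene (335,215)/side (201,193), which has a broad plate, and scene (215,160)/side (289,262), which is slim. The purple ones at scene (308,229) and (366,236) are decoys. I'll measure the widths and the station pose next.

```bash
cat > m.py <<'E'
from h import *
from scipy.optimize import least_squares
np.set_printoptions(precision=1,suppress=True)
A=capture('scene');B=capture('side')
sA=lambda u,v:(A,130+u/2.6,100+v/2.6)
sB=lambda u,v:(B,140+u/2.9,130+v/2.9)
# shelf corners z=145: front-left(y+150),front-right; x=0 front
obs=[ (sA(333,316),(0,150,145)),(sA(160,184),(0,-150,145)),(sA(236,373),(125,150,145)),(sA(68,226),(125,-150,145)),
 (sB(355,90),(0,150,145)),(sB(487,193),(0,-150,145)),(sB(565,163),(125,-150,145)),
 (sA(367,247),(-220,-30,10)),(sA(399,270),(-220,30,10)),(sB(255,265),(-220,30,10)),(sB(279,290),(-220,-30,10))]
def W(p,X):
    c,s=np.cos(p[2]),np.sin(p[2]); X=np.array(X,float); return np.array([p[0]+c*X[0]-s*X[1],p[1]+s*X[0]+c*X[1],X[2]])
def res(p): return np.concatenate([proj(o[0],W(p,X))[0]-o[1:] for o,X in obs])
s=least_squares(res,[600,0,0],loss='soft_l1')
print('station',s.x[:2],'yaw %.3f'%s.x[2]);print(res(s.x).reshape(-1,2))
p=s.x
post,e=tri([sA(308,249),sB(351,194)]);print('post top',post,e)
d=post-W(p,(0,0,0));c,sn=np.cos(p[2]),np.sin(p[2]);print('post in station',c*d[0]+sn*d[1],-sn*d[0]+c*d[1])
for n,a,b in [('L',(332,217),(201,193)),('R',(216,160),(289,262))]:
    print(n,tri([(A,*a),(B,*b)]))
E
python3 m.py
python3 - <<'E'
import cv2
a=cv2.imread('pics/scene0.png');b=cv2.imread('pics/side0.png')
import numpy as np
f=lambda i,x,y,s:cv2.resize(i[y:y+s,x:x+s],(380,290*0+380),interpolation=cv2.INTER_CUBIC)
cv2.imwrite('pics/clips.png',np.hstack([f(a,300,180,64),f(b,170,160,64)]))
cv2.imwrite('pics/clipsR.png',np.hstack([f(a,185,130,64),f(b,257,230,64)]))
E
```

```text
station [679.5  -2.7] yaw -0.134
[[ 0.9 -1.5]
 [ 0.2 -0.7]
 [-1.6  0.3]
 [-1.5 -0.7]
 [-1.8 -1.6]
 [-0.3 -1.6]
 [ 0.4 -1.4]
 [-0.8 -0.5]
 [-0.4 -1. ]
 [-0.6 -1.5]
 [-0.9 -1.5]]
post top [585.5   9.3  85.3] [np.float64(1.314037725726606), np.float64(1.3140377257267466)]
post in station -94.72511169067349 -0.6839209700083373
L (array([461.6, 228.4,  43.9]), [np.float64(2.847763388756128), np.float64(2.847763388755926)])
R (array([ 460. , -267.1,   39.5]), [np.float64(5.836512670690042), np.float64(5.836512670690213)])
```

View pics/clips.png

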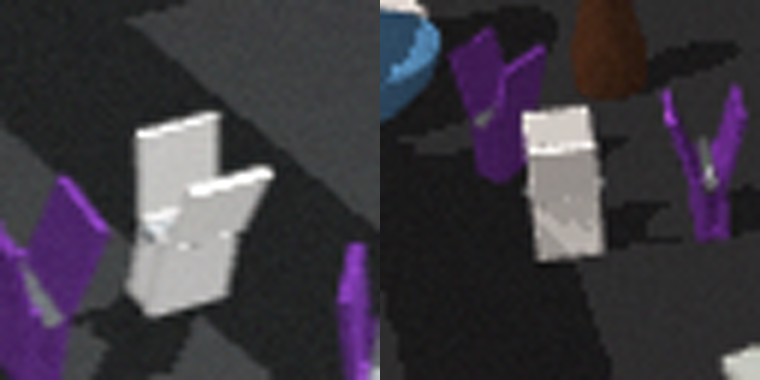

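View pics/clipsR.png

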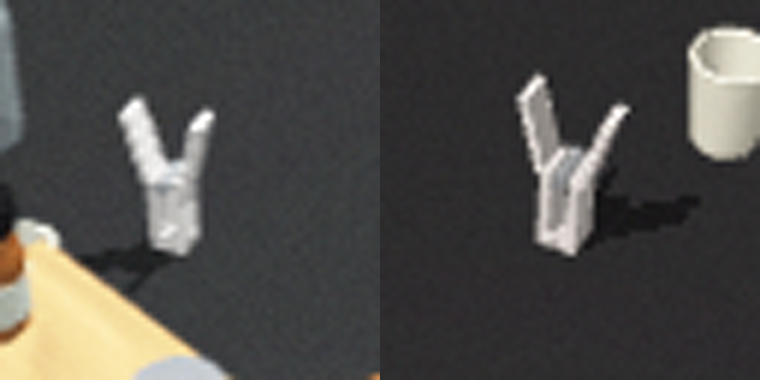

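```bash
cat > m2.py <<'E'
from h import *
from scipy.optimize import least_squares
np.set_printoptions(precision=2,suppress=True)
A=capture('scene');B=capture('side')
k=64/380
sA=lambda u,v:(A,300+u*k,180+v*k)
sB=lambda u,v:(B,170+(u-380)*k,160+v*k)
obs=[(sA(136,133),(22,-25,98)),(sA(218,116),(-22,-25,98)),(sA(190,190),(22,25,98)),(sA(272,172),(-22,25,98)),
(sB(523,112),(-22,25,98)),(sB(590,108),(22,25,98)),(sB(528,150),(-22,-25,98)),(sB(597,145),(22,-25,98)),
(sB(539,260),(-22,-6,0)),(sB(604,252),(22,-6,0)),(sA(152,316),(22,6,0)),(sA(230,296),(-22,6,0))]
def W(p,X):
    c,s=np.cos(p[2]),np.sin(p[2]); return np.array([p[0]+c*X[0]-s*X[1],p[1]+s*X[0]+c*X[1],X[2]])
def res(p): return np.concatenate([proj(o[0],W(p,(X[0],X[1],X[2])))[0]-o[1:] for o,X in obs])
s=least_squares(res,[460,228,-.8],loss='soft_l1')
print('clip',s.x,'cost',s.cost);print(res(s.x).reshape(-1,2))
def f2(p): return np.concatenate([proj(o[0],W(p,(X[0]*p[3],X[1]*p[4],X[2]*p[5])))[0]-o[1:] for o,X in obs])
q=least_squares(f2,list(s.x)+[1,1,1],loss='soft_l1').x;print('free: width %.1f spread %.1f height %.1f'%(44*q[3],50*q[4],98*q[5]),q[:3])
for n,a,b in [('p1',(308,240),(221,202)),('p2',(366,245),(190,191)),('mill',(362,290),(208,174)),('bowl',(418,259),(166,172))]:
    print(n,tri([(A,*a),(B,*b)]),onz(A,*a,15))
E
python3 m2.py
```

```text
clip [468.09 233.88  -0.5 ] cost 9.434178507377316
[[ 0.2  -0.87]
 [-0.37 -1.25]
 [ 0.11  0.08]
 [-0.07 -0.38]
 [-0.29 -1.81]
 [-0.23 -2.17]
 [-0.46 -1.57]
 [-0.41 -1.83]
 [-0.44 -1.59]
 [-0.27 -1.39]
 [-1.52 -0.08]
 [-1.88 -0.2 ]]
free: width 44.5 spread 48.7 height 92.7 [465.94 232.96  -0.5 ]
p1 (array([533.97, 199.61, -15.61]), [np.float64(2.104444229946682), np.float64(2.104444229946747)]) [559.81 215.41  15.  ]
p2 (array([465.94, 339.94,   0.38]), [np.float64(11.41984119613385), np.float64(11.41984119613383)]) [468.75 350.1   15.  ]
mill (array([606.71, 406.57,  -3.55]), [np.float64(4.258292760161237), np.float64(4.258292760161092)]) [617.93 412.78  15.  ]
bowl (array([445.07, 481.11,  31.57]), [np.float64(1.8369274854199096), np.float64(1.8369274854198336)]) [424.7  480.31  15.  ]
```

The wide white clip is the left one. The fit gives width 44.5 mm, at about (468,234) with yaw -0.5, and the crop shows its broad plates. Next I'll move above the post.

```bash
cat > plan.py <<'E'
import sys
from h import *
from scipy.spatial.transform import Rotation as R, Slerp
def plan(tgt,yaw,step=45.,mr=.15):
    s=telemetry.read_state(); p=np.array(s['ee_pos']);Q=R.from_rotvec(s['tcp_rot']);M=Q.as_matrix()
    n=np.array([-np.sin(yaw),np.cos(yaw),0]); 
    if M[:,2]@n<0:n=-n
    y=np.array([0,0,-1.]);T=R.from_matrix(np.c_[np.cross(y,n),y,n])
    D=(Q.inv()*T).as_rotvec(); d=np.array(tgt)-p
    N=int(max(np.ceil(np.linalg.norm(d)/step),np.ceil(np.linalg.norm(D)/mr),1))
    print('t %.2f now'%s['t'],p.round(1),'toolx',M[:,0].round(2),'toolz',M[:,2].round(2),'F',np.round(s['ft_force'],1),'w',round(s['width']*87.8,1),'rows',N)
    print('total shift tool (now axes) mm',(M.T@d).round(1),'turn',D.round(3))
    for i in range(N):
        Qi=Q*R.from_rotvec(D*i/N); print((Qi.as_matrix().T@(d/N)/1000).round(4).tolist(),(D/N).round(3).tolist())
if __name__=='__main__':
    a=list(map(float,sys.argv[1:])); plan(a[:3],a[3],*(a[4:]))
E
python3 plan.py 585 9 175 -0.134 55
```

```text
t 2.15 now [188.1 569.8 222.6] toolx [ 0.95 -0.31  0.  ] toolz [ 0.31  0.95 -0.  ] F [-0.  -0.4  0. ] w 87.8 rows 13
total shift tool (now axes) mm [ 552.7   47.6 -408.1] turn [ 0.    -0.185  0.   ]
[0.0425, 0.0037, -0.0314] [0.0, -0.014, 0.0]
[0.0421, 0.0037, -0.032] [0.0, -0.014, 0.0]
[0.0416, 0.0037, -0.0326] [0.0, -0.014, 0.0]
[0.0411, 0.0037, -0.0332] [0.0, -0.014, 0.0]
[0.0407, 0.0037, -0.0338] [0.0, -0.014, 0.0]
[0.0402, 0.0037, -0.0343] [0.0, -0.014, 0.0]
[0.0397, 0.0037, -0.0349] [0.0, -0.014, 0.0]
[0.0392, 0.0037, -0.0355] [0.0, -0.014, 0.0]
[0.0387, 0.0037, -0.036] [0.0, -0.014, 0.0]
[0.0382, 0.0037, -0.0366] [0.0, -0.014, 0.0]
[0.0376, 0.0037, -0.0371] [0.0, -0.014, 0.0]
[0.0371, 0.0037, -0.0376] [0.0, -0.014, 0.0]
[0.0366, 0.0037, -0.0382] [0.0, -0.014, 0.0]
```

>>> carry_out([
  [0.0878,[0.042,0.003,-0.031],[0,-0.014,0]],
  [0.0878,[0.042,0.003,-0.032],[0,-0.014,0]],
  [0.0878,[0.042,0.003,-0.033],[0,-0.014,0]],
  [0.0878,[0.041,0.003,-0.033],[0,-0.014,0]],
  [0.0878,[0.041,0.003,-0.034],[0,-0.014,0]],
  [0.0878,[0.04,0.003,-0.034],[0,-0.014,0]],
  [0.0878,[0.04,0.003,-0.035],[0,-0.014,0]],
  [0.0878,[0.039,0.003,-0.035],[0,-0.014,0]],
  [0.0878,[0.039,0.003,-0.036],[0,-0.014,0]],
  [0.0878,[0.038,0.003,-0.036],[0,-0.014,0]],
  [0.0878,[0.038,0.003,-0.037],[0,-0.014,0]],
  [0.0878,[0.02,0.003,-0.02],[0,-0.014,0]],
])

```text
t: 3.65
ee_pos: [552.1, 60.4, 186.2]
tcp_rot: [-1.566, 0.106, -0.114]
ft_force: [1.0, -0.1, 0.1]
width: 1.001
```

```bash
python3 plan.py 585 9 175 -0.134; python3 - <<'E'
from h import *
c=capture('wrist');save(c,'w1')
np.set_printoptions(precision=3,suppress=True)
print(c['cam_to_world'])
print(proj(c,[[585,9,90],[680,-3,145],[461,27,10]]))
E
```

```text
t 3.65 now [552.1  60.4 186.2] toolx [ 0.99 -0.14  0.  ] toolz [0.14 0.99 0.  ] F [ 1.  -0.1  0.1] w 87.9 rows 2
total shift tool (now axes) mm [ 39.7  11.2 -46.3] turn [-0.003 -0.006  0.005]
[0.0199, 0.0056, -0.0232] [-0.001, -0.003, 0.002]
[0.0198, 0.0056, -0.0232] [-0.001, -0.003, 0.002]
[[  0.139  -0.946  -0.292 470.858]
 [  0.99    0.134   0.039  71.747]
 [  0.003  -0.294   0.956 346.289]
 [  0.      0.      0.      1.   ]]
[[202.974 233.658]
 [200.075 357.939]
 [209.21  100.398]]
```

View pics/w1.png

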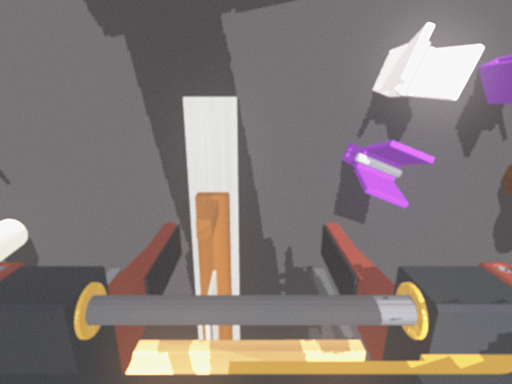

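The wrist view shows the track end at (211,97), bar end at (213,193), wide white clip at (430,70), and purple clip at (385,170). I'll enlarge the post.

```bash
python3 - <<'E'
import cv2,numpy as np
a=cv2.imread('pics/w1.png')
f=lambda x,y,w,h:cv2.resize(a[y:y+h,x:x+w],(390,520),interpolation=cv2.INTER_CUBIC)
cv2.imwrite('pics/w1z.png',np.hstack([f(165,180,90,120),f(365,10,120,160)]))
E
```

```text
(no output)
```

View pics/w1z.png

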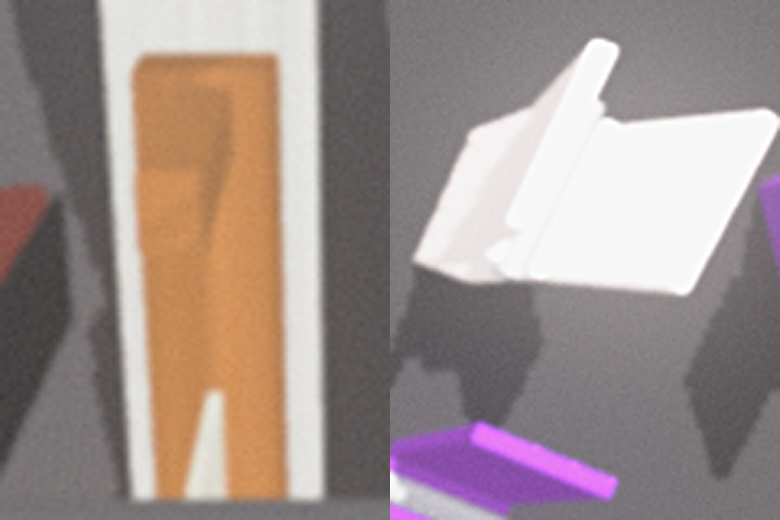

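```bash
python3 - <<'E'
from h import *
from m import A,B,sA,sB
c=capture('wrist')
np.set_printoptions(precision=1,suppress=True)
print(onz(c,203.9,228.3,90), tri([(c,203.9,228.3),sA(308,246),sB(351,194)]), tri([(c,203.9,228.3),sA(308,246)]),tri([(c,203.9,228.3),sB(351,194)]))
print('track end',onz(c,184.5,97.5,10),onz(c,238,97.5,10),'bar end',onz(c,165+133/4.33,180+60/4.33,28),onz(c,165+277/4.33,180+60/4.33,28))
print('card front top', onz(c,165+213/4.33,180+392/4.33,100))
E
```

```text
station [679.5  -2.7] yaw -0.134
[[ 0.9 -1.5]
 [ 0.2 -0.7]
 [-1.6  0.3]
 [-1.5 -0.7]
 [-1.8 -1.6]
 [-0.3 -1.6]
 [ 0.4 -1.4]
 [-0.8 -0.5]
 [-0.4 -1. ]
 [-0.6 -1.5]
 [-0.9 -1.5]]
post top [585.5   9.3  85.3] [np.float64(1.314037725726606), np.float64(1.3140377257267466)]
post in station -94.72511169067349 -0.6839209700083373
L (array([461.6, 228.4,  43.9]), [np.float64(2.847763388756128), np.float64(2.847763388755926)])
R (array([ 460. , -267.1,   39.5]), [np.float64(5.836512670690042), np.float64(5.836512670690213)])
[578.4  12.4  90. ] (array([582.6,   8.7,  86.2]), [np.float64(3.528090852264182), np.float64(1.3728204024378117), np.float64(3.1569111663044844)]) (array([581.1,   9.6,  86.3]), [np.float64(2.092386797682695), np.float64(2.0923867976827064)]) (array([584.1,   9.6,  83.7]), [np.float64(3.0241955696872513), np.float64(3.0241955696872465)])
track end [453.1   1.8  10. ] [461.4  60.9  10. ] bar end [560.3  -3.5  28. ] [565.7  34.8  28. ]
card front top [619.9  16.3 100. ]
```

```bash
python3 plan.py 581 11 115 -0.134
```

```text
t 3.85 now [550.9  62.8 186.3] toolx [ 0.99 -0.14  0.  ] toolz [0.14 0.99 0.  ] F [-1.2 -0.1 -0.2] w 88.0 rows 3
total shift tool (now axes) mm [ 36.8  71.3 -47.4] turn [-0.003 -0.006  0.004]
[0.0123, 0.0238, -0.0158] [-0.001, -0.002, 0.001]
[0.0123, 0.0238, -0.0158] [-0.001, -0.002, 0.001]
[0.0123, 0.0238, -0.0158] [-0.001, -0.002, 0.001]
```

>>> carry_out([
  [0.0878,[0.012,0.022,-0.016],[0,-0.002,0]],
  [0.0878,[0.012,0.022,-0.016],[0,-0.002,0]],
  [0.0878,[0.012,0.022,-0.016],[0,-0.002,0]],
  [0.0878,[0,0,0],[0,0,0]],
])

```text
t: 4.35
ee_pos: [579.8, 15.6, 121.6]
tcp_rot: [-1.563, 0.093, -0.105]
ft_force: [-0.4, -0.5, 1.1]
width: 0.997
```

```bash
python3 - <<'E'
from h import *
c=capture('wrist');save(c,'w2')
a=cv2.imread('pics/w2.png')[150:384,100:400];cv2.imwrite('pics/w2z.png',cv2.resize(a,None,fx=2.5,fy=2.5,interpolation=cv2.INTER_CUBIC))
print(proj(c,[[581,11,90]]))
import pickle;c.pop('pixels');pickle.dump(c,open('w2.pkl','wb'))
E
python3 plan.py 581 11 61 -0.134
```

```text
[[243.9563605  224.26036933]]
t 4.40 now [580.3  16.3 123.3] toolx [ 0.99 -0.13  0.01] toolz [0.13 0.99 0.01] F [-0.3  0.9 -0. ] w 87.7 rows 2
total shift tool (now axes) mm [ 0.7 62.3 -5.6] turn [-0.007  0.008  0.01 ]
[0.0004, 0.0311, -0.0028] [-0.003, 0.004, 0.005]
[0.0005, 0.0312, -0.0027] [-0.003, 0.004, 0.005]
```

View pics/w2z.png

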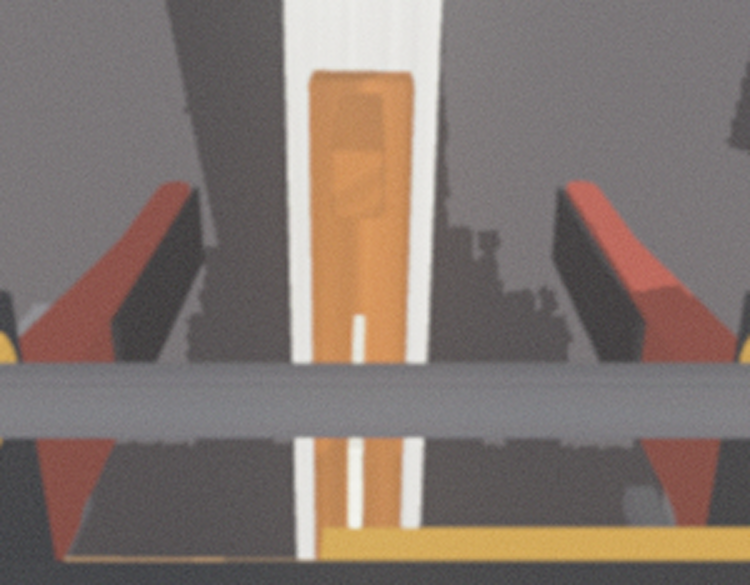

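Post top centre is at (243.6,223.6), against (244,224.3) predicted for (581,11,90), so they agree. Descending and pinching.

>>> carry_out([
  [0.0878,[0.0,0.031,-0.003],[0,0.004,0.005]],
  [0.0878,[0.0,0.031,-0.003],[0,0.004,0.005]],
  [0.0878,[0,0,0],[0,0,0]],
  [0.03,[0,0,0],[0,0,0]],
  [0.012,[0,0,0],[0,0,0]],
  [0.01,[0,0,0],[0,0,0]],
  [0.008,[0,0,0],[0,0,0]],
  [0.008,[0,0,0],[0,0,0]],
], newtons=25)

```text
t: 5.4
ee_pos: [584.0, 16.9, 74.0]
tcp_rot: [-1.559, 0.086, -0.114]
ft_force: [-0.3, -0.5, -0.2]
width: 0.471
```

```bash
python3 plan.py 581 11 61 -0.134
```

```text
t 5.40 now [584.   16.9  74. ] toolx [ 0.99 -0.13  0.02] toolz [0.13 0.99 0.01] F [-0.3 -0.5 -0.2] w 41.3 rows 1
total shift tool (now axes) mm [-2.4 12.9 -6.4] turn [-0.011  0.006  0.017]
[-0.0024, 0.0129, -0.0064] [-0.011, 0.006, 0.017]
```

>>> carry_out([
  [0.04,[-0.001,0.012,-0.006],[-0.01,0.006,0.016]],
  [0.04,[0,0,0],[0,0,0]],
])

```text
t: 5.65
ee_pos: [582.0, 10.6, 60.6]
tcp_rot: [-1.569, 0.106, -0.105]
ft_force: [0.4, 0.3, -0.4]
width: 0.456
```

```bash
python3 plan.py 581 11 61 -0.134
```

```text
t 5.65 now [582.   10.6  60.6] toolx [ 0.99 -0.13 -0.  ] toolz [ 0.13  0.99 -0.  ] F [ 0.4  0.3 -0.4] w 40.1 rows 1
total shift tool (now axes) mm [-1.1 -0.4  0.2] turn [ 0.    -0.001 -0.001]
[-0.0011, -0.0004, 0.0002] [0.0, -0.001, -0.001]
```

>>> carry_out([
  [0.005,[0,0,0],[0,0,0]],
  [0.005,[0,0,0],[0,0,0]],
  [0.005,[0,0,0],[0,0,0]],
  [0.005,[0,0,0],[0,0,0]],
  [0.005,[0,0,0],[0,0,0]],
])

```text
t: 6.28
ee_pos: [581.8, 9.5, 60.2]
tcp_rot: [-1.57, 0.108, -0.106]
ft_force: [0.2, -0.5, -1.3]
width: 0.182
```

```bash
python3 plan.py 463 27 61 -0.134
```

```text
t 6.28 now [581.8   9.5  60.2] toolx [ 0.99 -0.14 -0.  ] toolz [ 0.14  0.99 -0.  ] F [ 0.2 -0.5 -1.3] w 16.0 rows 3
total shift tool (now axes) mm [-120.1   -0.7    1.2] turn [ 0.002 -0.002 -0.001]
[-0.04, -0.0002, 0.0004] [0.001, -0.001, -0.0]
[-0.04, -0.0002, 0.0004] [0.001, -0.001, -0.0]
[-0.04, -0.0003, 0.0005] [0.001, -0.001, -0.0]
```

Gripped, with 16.0 mm opening equal to the post's width. Pulling.

>>> carry_out([
  [0.005,[-0.01,0,0],[0,0,0]],
  [0.005,[-0.015,0,0],[0,0,0]],
  [0.005,[-0.02,0,0],[0,0,0]],
  [0.005,[-0.02,0,0],[0,0,0]],
  [0.005,[-0.016,0,0],[0,0,0]],
  [0.005,[-0.012,0,0],[0,0,0]],
  [0.005,[-0.008,0,0],[0,0,0]],
])

```text
t: 7.15
ee_pos: [477.5, 24.4, 60.2]
tcp_rot: [-1.569, 0.106, -0.108]
ft_force: [1.9, -1.6, -2.0]
width: 0.181
```

```bash
python3 plan.py 468 26 61 -0.134
```

```text
t 7.15 now [477.5  24.4  60.2] toolx [ 0.99 -0.14  0.  ] toolz [ 0.14  0.99 -0.  ] F [ 1.9 -1.6 -2. ] w 15.9 rows 1
total shift tool (now axes) mm [-9.6 -0.8  0.3] turn [ 0.001 -0.002  0.002]
[-0.0096, -0.0008, 0.0003] [0.001, -0.002, 0.002]
```

>>> carry_out([
  [0.005,[-0.004,0,0],[0,0,0]],
  [0.005,[-0.003,0,0],[0,0,0]],
  [0.005,[-0.003,0,0],[0,0,0]],
  [0.005,[-0.003,0,0],[0,0,0]],
])

```text
t: 7.65
ee_pos: [471.2, 25.3, 60.3]
tcp_rot: [-1.57, 0.092, -0.123]
ft_force: [13.5, -1.4, -8.0]
width: 0.18
```

>>> carry_out([
  [0.005,[-0.003,0,0],[0,0,0]],
  [0.005,[-0.004,0,0],[0,0,0]],
  [0.005,[-0.004,0,0],[0,0,0]],
])

```text
t: 8.02
ee_pos: [469.6, 25.5, 60.6]
tcp_rot: [-1.57, 0.075, -0.142]
ft_force: [16.4, -1.9, -10.1]
width: 0.177
```

Force is up to 16 N with no further travel, so it is at the end stop. Releasing, rising and checking.

>>> carry_out([
  [0.005,[0.001,0,0],[0,0,0]],
  [0.005,[0.0,0,0],[0,0,0]],
  [0.06,[0,0,0],[0,0,0]],
  [0.06,[0,0,0],[0,0,0]],
  [0.07,[0,0,0],[0,0,0]],
  [0.0878,[0,0,0],[0,0,0]],
  [0.0878,[0,-0.03,0],[0,0,0]],
  [0.0878,[0,-0.04,0],[0,0,0]],
  [0.0878,[0,-0.045,0],[0,0,0]],
])

```text
t: 9.15
ee_pos: [463.4, 26.4, 174.0]
tcp_rot: [-1.57, 0.082, -0.133]
ft_force: [0.8, -0.1, -0.2]
width: 0.938
```

```bash
python3 - <<'E'
from h import *
for n in ['scene','side','wrist']:
    c=capture(n);save(c,n+'3')
    print(n,proj(c,[[470,25.5,90]]))
a=cv2.imread('pics/scene3.png')[100:310,130:430];cv2.imwrite('pics/s3.png',cv2.resize(a,None,fx=2.6,fy=2.6,interpolation=cv2.INTER_CUBIC))
a=cv2.imread('pics/side3.png')[130:330,140:390];cv2.imwrite('pics/s4.png',cv2.resize(a,None,fx=2.9,fy=2.9,interpolation=cv2.INTER_CUBIC))
E
python3 plan.py 468 234 160 -0.5
```

```text
scene [[275.85777746 179.91922147]]
side [[232.62300374 205.30633025]]
wrist [[249.91116747 197.89830002]]
t 9.30 now [465.2  26.4 176.7] toolx [ 0.99 -0.14  0.04] toolz [0.14 0.99 0.  ] F [ 1.3 -0.2 -0.6] w 87.6 rows 5
total shift tool (now axes) mm [-26.2  15.9 206. ] turn [-0.009  0.363  0.039]
[-0.0052, 0.0032, 0.0412] [-0.002, 0.073, 0.008]
[-0.0082, 0.0032, 0.0407] [-0.002, 0.073, 0.008]
[-0.0111, 0.0032, 0.04] [-0.002, 0.073, 0.008]
[-0.0139, 0.0032, 0.0391] [-0.002, 0.073, 0.008]
[-0.0167, 0.0033, 0.038] [-0.002, 0.073, 0.008]
```

View pics/s3.png

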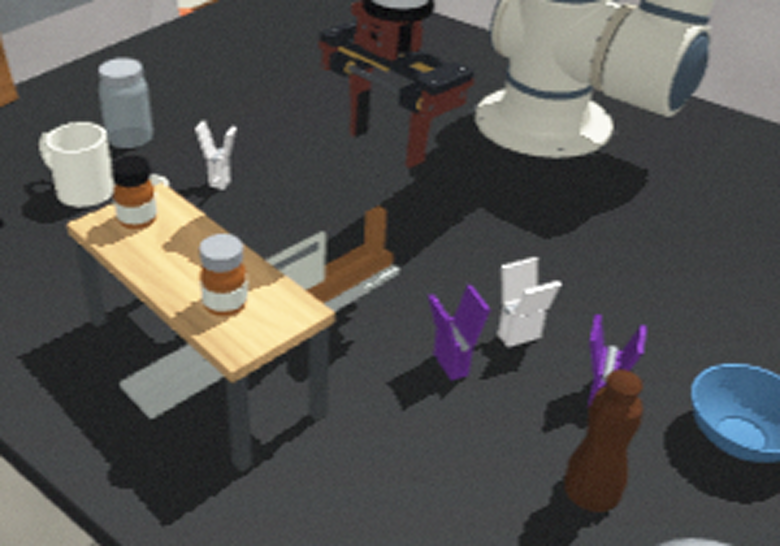

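View pics/wrist3.png

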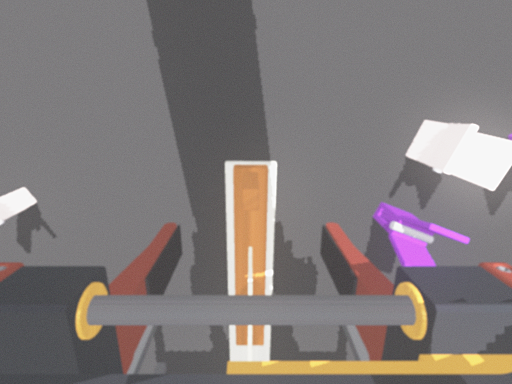

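View pics/s4.png

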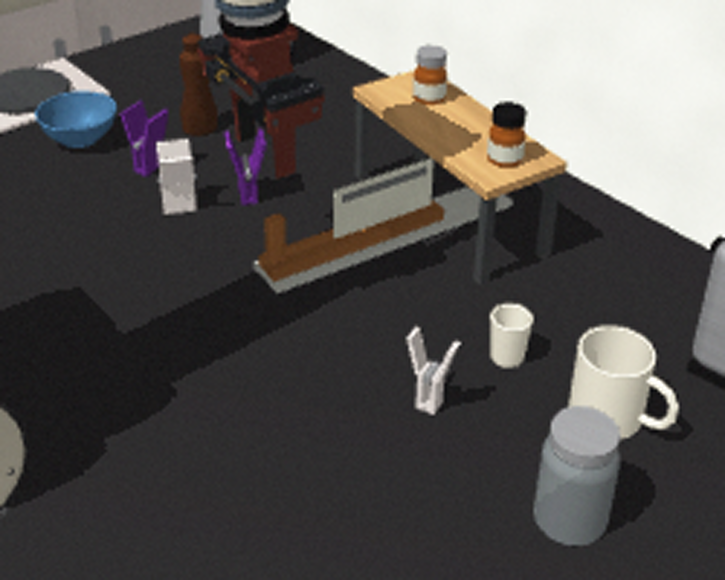

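Holder is fully out: post at wrist (251,197), right at the track's end. Moving above the wide clip.

>>> carry_out([
  [0.0878,[-0.005,0.002,0.041],[0,0.073,0.008]],
  [0.0878,[-0.008,0.002,0.041],[0,0.073,0.008]],
  [0.0878,[-0.011,0.002,0.04],[0,0.073,0.008]],
  [0.0878,[-0.014,0.002,0.039],[0,0.073,0.008]],
  [0.0878,[-0.016,0.002,0.035],[0,0.073,0.008]],
  [0.0878,[0,0,0],[0,0,0]],
  [0.0878,[0,0,0],[0,0,0]],
])

```text
t: 10.18
ee_pos: [466.0, 234.7, 155.8]
tcp_rot: [-1.533, 0.413, -0.394]
ft_force: [0.6, 0.8, -0.0]
width: 1.001
```

```bash
python3 - <<'E'
from h import *
import pickle
c=capture('wrist');save(c,'w4')
a=cv2.imread('pics/w4.png')[130:384,100:420];cv2.imwrite('pics/w4z.png',cv2.resize(a,None,fx=2.35,fy=2.35,interpolation=cv2.INTER_CUBIC))
print(proj(c,[[468,234,98],[468,234,0]]))
c.pop('pixels');pickle.dump(c,open('w4.pkl','wb'))
E
python3 plan.py 468 234 160 -0.5
```

```text
[[251.74206075 212.91910868]
 [251.74488152 182.96224531]]
t 10.22 now [465.9 234.6 155.8] toolx [ 0.87 -0.49 -0.01] toolz [ 0.49  0.87 -0.  ] F [-0.   0.1 -0.3] w 87.8 rows 1
total shift tool (now axes) mm [ 2.  -4.3  0.5] turn [ 0.003 -0.015 -0.012]
[0.002, -0.0043, 0.0005] [0.003, -0.015, -0.012]
```

View pics/w4z.png

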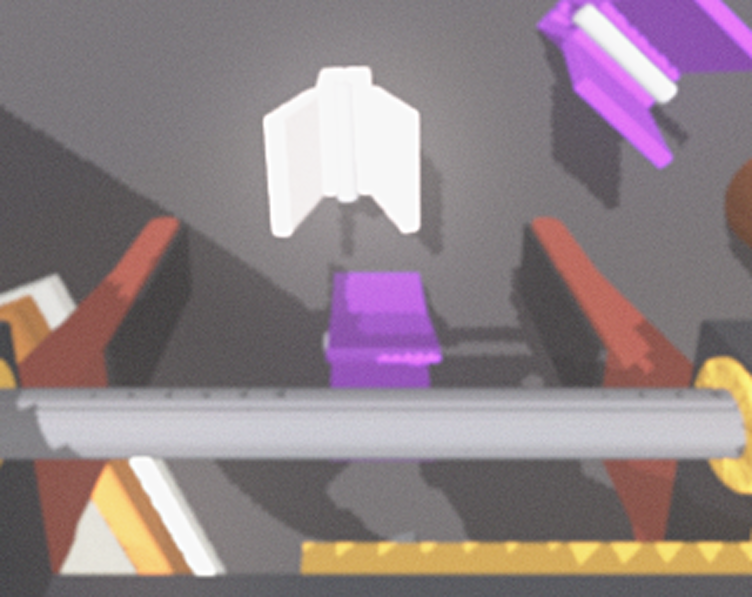

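```bash
python3 - <<'E'
from h import *
import pickle
from scipy.optimize import least_squares
c=pickle.load(open('w4.pkl','rb'))
P=[((264,119),(-22,-26.5,97)),((273,236),(22,-26.5,97)),((420,112),(-22,26.5,97)),((419,231),(22,26.5,97))]
obs=[(100+u/2.35,130+v/2.35,X) for (u,v),X in P]
def W(p,X,k=(1,1)):
    C,s=np.cos(p[2]),np.sin(p[2]);x,y=X[0]*k[0],X[1]*k[1]; return [p[0]+C*x-s*y,p[1]+s*x+C*y,X[2]]
f=lambda p:np.concatenate([proj(c,W(p,X,p[3:5]))[0]-(u,v) for u,v,X in obs])
s=least_squares(f,[468,234,-.5,1,1]);print(s.x.round(3),f(s.x).round(1))
s=least_squares(lambda p:f(list(p)+[1,1]),[468,234,-.5]);print(s.x.round(3),s.fun.round(1))
E
```

```text
[460.153 233.417  -0.478   0.977   0.985] [-0.  -0.3 -0.  -0.  -0.4  0.3  0.5  0. ]
[460.21  233.384  -0.478] [-0.6 -0.9 -0.5  0.6  0.1 -0.2  1.   0.7]
```

```bash
python3 plan.py 461.5 233.5 105 -0.478; python3 plan.py 461.5 233.5 63 -0.478
```

```text
t 10.22 now [465.9 234.6 155.8] toolx [ 0.87 -0.49 -0.01] toolz [ 0.49  0.87 -0.  ] F [-0.   0.1 -0.3] w 87.8 rows 2
total shift tool (now axes) mm [-2.7 50.8 -3. ] turn [ 0.002 -0.037 -0.012]
[-0.0014, 0.0254, -0.0015] [0.001, -0.019, -0.006]
[-0.0015, 0.0254, -0.0015] [0.001, -0.019, -0.006]
t 10.22 now [465.9 234.6 155.8] toolx [ 0.87 -0.49 -0.01] toolz [ 0.49  0.87 -0.  ] F [-0.   0.1 -0.3] w 87.8 rows 3
total shift tool (now axes) mm [-2.2 92.8 -2.9] turn [ 0.002 -0.037 -0.012]
[-0.0007, 0.0309, -0.001] [0.001, -0.012, -0.004]
[-0.0009, 0.0309, -0.001] [0.001, -0.012, -0.004]
[-0.001, 0.0309, -0.001] [0.001, -0.012, -0.004]
```

>>> carry_out([
  [0.0878,[-0.001,0.025,-0.001],[0.001,-0.019,-0.006]],
  [0.0878,[-0.001,0.025,-0.001],[0.001,-0.018,-0.006]],
  [0.0878,[0,0,0],[0,0,0]],
])

```text
t: 10.6
ee_pos: [463.4, 230.4, 105.0]
tcp_rot: [-1.538, 0.375, -0.378]
ft_force: [-0.1, -1.2, -0.4]
width: 0.999
```

```bash
python3 - <<'E'
from h import *
c=capture('wrist');save(c,'w5')
print(proj(c,[[461.5,233.5,97]]))
E
python3 plan.py 461.5 233.5 63 -0.478
```

```text
[[253.85818665 232.19536958]]
t 10.65 now [464.2 230.8 106.6] toolx [ 0.89 -0.46  0.  ] toolz [0.46 0.89 0.  ] F [-0.4 -0.5  0.8] w 87.9 rows 1
total shift tool (now axes) mm [-3.8 43.6  1.1] turn [-0.002 -0.003  0.003]
[-0.0038, 0.0436, 0.0011] [-0.002, -0.003, 0.003]
```

View pics/w5.png

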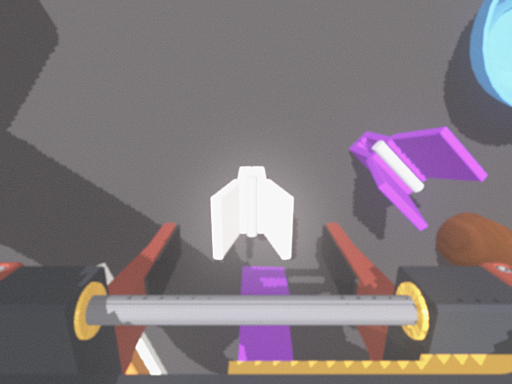

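Clip handles are centred at (252.5,228) between the fingers and in line with them. Descending 44 mm, shifting 5 mm back, then squeezing.

>>> carry_out([
  [0.0878,[-0.003,0.022,0.0],[0,0,0]],
  [0.0878,[-0.003,0.022,0.0],[0,0,0]],
  [0.0878,[0,0,0],[0,0,0]],
])

```text
t: 11.02
ee_pos: [461.9, 232.8, 67.0]
tcp_rot: [-1.532, 0.371, -0.387]
ft_force: [-0.1, -0.2, 0.2]
width: 1.002
```

```bash
python3 plan.py 460 234 63 -0.478
```

```text
t 11.03 now [461.9 232.8  67. ] toolx [ 0.89 -0.47  0.01] toolz [0.46 0.89 0.01] F [-0.1 -0.2  0.2] w 88.0 rows 1
total shift tool (now axes) mm [-2.3  4.   0.2] turn [-0.007 -0.006  0.008]
[-0.0023, 0.004, 0.0002] [-0.007, -0.006, 0.008]
```

>>> carry_out([
  [0.0878,[-0.002,0.003,0.0],[-0.007,-0.006,0.008]],
  [0.06,[0,0,0],[0,0,0]],
  [0.05,[0,0,0],[0,0,0]],
  [0.04,[0,0,0],[0,0,0]],
  [0.03,[0,0,0],[0,0,0]],
  [0.02,[0,0,0],[0,0,0]],
  [0.015,[0,0,0],[0,0,0]],
  [0.01,[0,0,0],[0,0,0]],
  [0.01,[0,0,0],[0,0,0]],
  [0.01,[0,0,0],[0,0,0]],
], newtons=35)

```text
t: 12.28
ee_pos: [463.4, 233.5, 72.3]
tcp_rot: [-1.534, 0.368, -0.382]
ft_force: [-0.4, -0.5, 3.5]
width: 0.326
```

```bash
python3 plan.py 460 234 63 -0.478
```

```text
t 12.28 now [463.4 233.5  72.3] toolx [ 0.89 -0.46  0.01] toolz [0.46 0.89 0.01] F [-0.4 -0.5  3.5] w 28.6 rows 1
total shift tool (now axes) mm [-3.3  9.3 -1.1] turn [-0.006 -0.     0.007]
[-0.0033, 0.0093, -0.0011] [-0.006, -0.0, 0.007]
```

```bash
python3 - <<'E'
from h import *
a=capture('scene');b=capture('side');save(a,'sc6');save(b,'si6')
f=lambda i,x,y,w,h:cv2.resize(cv2.imread('pics/'+i+'.png')[y:y+h,x:x+w],(400,480),interpolation=cv2.INTER_CUBIC)
cv2.imwrite('pics/c6.png',np.hstack([f('sc6',290,155,85,102),f('si6',160,140,85,102)]))
E
```

View pics/c6.png

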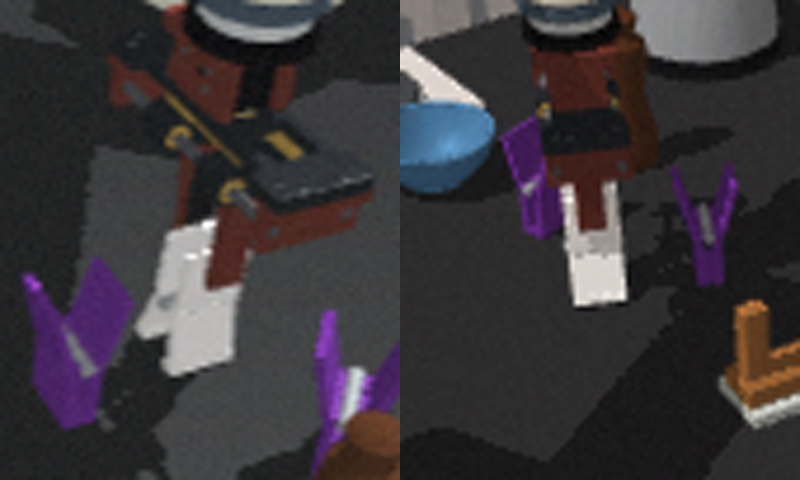

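The clip is squeezed open (28.6 mm over the handles) with good finger overlap. Lifting.

>>> carry_out([
  [0.01,[0,-0.015,0],[0,0,0.003]],
  [0.01,[0,-0.025,0],[-0.003,0,0.003]],
  [0.01,[0,-0.03,0],[-0.003,0,0]],
  [0.01,[0,-0.03,0],[0,0,0]],
  [0.01,[0,-0.03,0],[0,0,0]],
  [0.01,[0,-0.015,0],[0,0,0]],
  [0.01,[0,0,0],[0,0,0]],
])

```text
t: 13.25
ee_pos: [462.4, 234.2, 223.0]
tcp_rot: [-1.538, 0.376, -0.373]
ft_force: [-0.6, -0.0, -0.4]
width: 0.309
```

```bash
python3 - <<'E'
from h import *
a=capture('scene');b=capture('side');w=capture('wrist');save(a,'sc7');save(b,'si7');save(w,'w7')
s=telemetry.read_state();p=s['ee_pos'];print(p,s['tcp_rot'],s['width'])
x,y=p[0],p[1]
print(proj(a,[[x,y,p[2]-63],[x,y,p[2]+35]]),proj(b,[[x,y,p[2]-63],[x,y,p[2]+35]]))
E
python3 - <<'E'
import cv2,numpy as np
f=lambda i,x,y,w,h:cv2.resize(cv2.imread('pics/'+i+'.png')[y:y+h,x:x+w],(400,480),interpolation=cv2.INTER_CUBIC)
cv2.imwrite('pics/c7.png',np.hstack([f('sc7',280,95,100,120),f('si7',150,100,100,120)]))
E
```

```text
[461.68778028 233.82764821 220.44294644] [-1.54040437  0.37841231 -0.37045211] 0.3099124646214485
[[338.63392335 187.23979966]
 [344.52250527 156.79645255]] [[197.21501304 166.82418376]
 [194.9966004  143.14114529]]
```

View pics/c7.png

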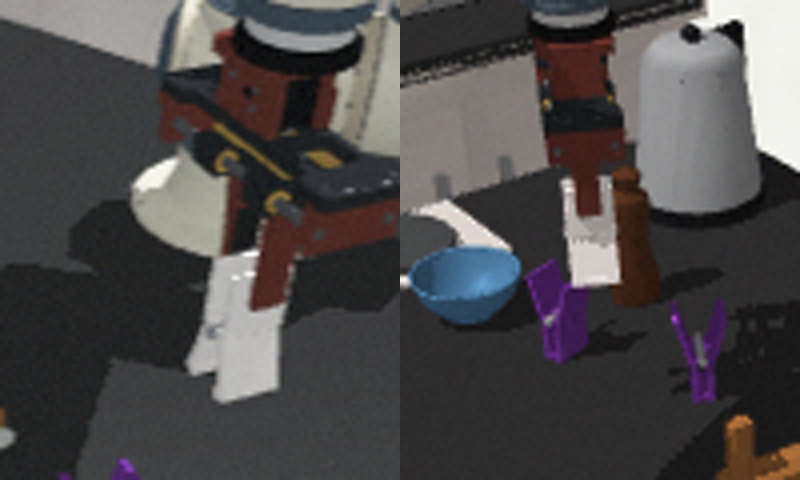

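View pics/w7.png

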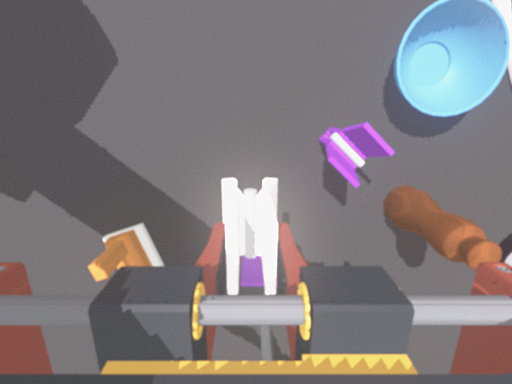

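Clip is open (27 mm over the handles), level, and hanging upright. Moving to hover over the card.

```bash
python3 plan.py 601 8 212 -0.138 35
```

```text
t 13.40 now [461.7 233.8 220.4] toolx [ 0.89 -0.46 -0.  ] toolz [ 0.46  0.89 -0.  ] F [-0.1  0.1 -1.2] w 27.2 rows 8
total shift tool (now axes) mm [ 227.5    7.9 -136.5] turn [ 0.003 -0.339 -0.005]
[0.0284, 0.001, -0.0171] [0.0, -0.042, -0.001]
[0.0277, 0.001, -0.0183] [0.0, -0.042, -0.001]
[0.0269, 0.001, -0.0194] [0.0, -0.042, -0.001]
[0.026, 0.001, -0.0205] [0.0, -0.042, -0.001]
[0.0251, 0.001, -0.0216] [0.0, -0.042, -0.001]
[0.0242, 0.001, -0.0227] [0.0, -0.042, -0.001]
[0.0232, 0.001, -0.0237] [0.0, -0.042, -0.001]
[0.0222, 0.0011, -0.0246] [0.0, -0.042, -0.001]
```

>>> carry_out([
  [0.01,[0.028,0.001,-0.017],[0,-0.042,0]],
  [0.01,[0.028,0.001,-0.018],[0,-0.042,0]],
  [0.01,[0.027,0.001,-0.019],[0,-0.042,0]],
  [0.01,[0.026,0.001,-0.02],[0,-0.042,0]],
  [0.01,[0.025,0.001,-0.022],[0,-0.042,0]],
  [0.01,[0.024,0.001,-0.023],[0,-0.042,0]],
  [0.01,[0.023,0.001,-0.024],[0,-0.042,0]],
  [0.01,[0.018,0.001,-0.02],[0,-0.042,0]],
  [0.01,[0,0,0],[0,0,0]],
  [0.01,[0,0,0],[0,0,0]],
])

```text
t: 14.65
ee_pos: [596.5, 8.0, 192.7]
tcp_rot: [-1.572, 0.126, -0.076]
ft_force: [0.6, 0.4, -0.8]
width: 0.306
```

```bash
python3 - <<'E'
from h import *
import pickle
a=capture('scene');b=capture('side');w=capture('wrist');save(a,'sc8');save(b,'si8');save(w,'w8')
for c in(a,b,w): c.pop('pixels')
pickle.dump((a,b,w),open('v8.pkl','wb'))
f=lambda i,x,y,ww,h:cv2.resize(cv2.imread('pics/'+i+'.png')[y:y+h,x:x+ww],(400,480),interpolation=cv2.INTER_CUBIC)
cv2.imwrite('pics/c8.png',np.hstack([f('sc8',210,110,100,120),f('si8',215,110,100,120)]))
E
python3 plan.py 601 8 212 -0.138 35
```

```text
t 14.80 now [596.6   8.3 193.6] toolx [ 0.99 -0.13 -0.03] toolz [ 0.13  0.99 -0.01] F [-0.2 -0.2 -0.9] w 26.9 rows 1
total shift tool (now axes) mm [  3.8 -18.6   0.1] turn [ 0.006  0.011 -0.03 ]
[0.0038, -0.0186, 0.0001] [0.006, 0.011, -0.03]
```

View pics/c8.png

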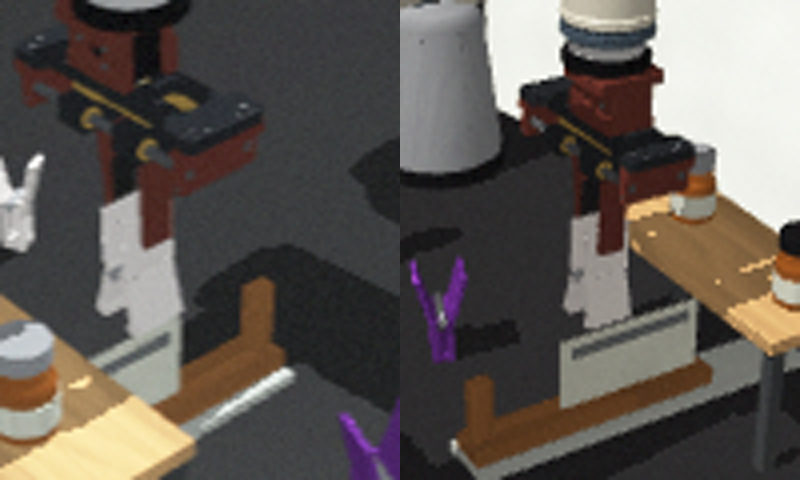

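View pics/w8.png

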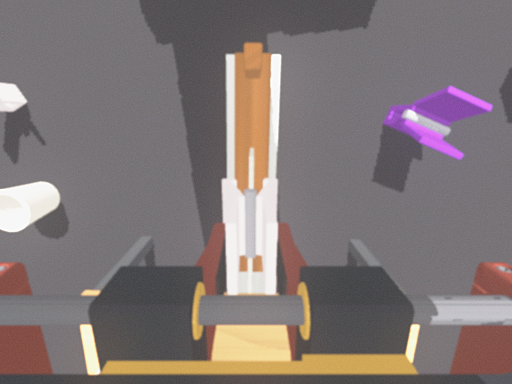

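```bash
cat > m8.py <<'E'
from h import *
import pickle
from scipy.optimize import least_squares
np.set_printoptions(precision=1,suppress=True)
a,b,w=pickle.load(open('v8.pkl','rb'))
pa=lambda u,v:(210+u/4,110+v/4); pb=lambda u,v:(215+(u-400)/4,110+v/4)
cf=onz(w,251.5,148.5,100);print('card front (wrist,z=100)',cf,'post top',onz(w,253.5,56,90))
print('scene',onz(a,*pa(182,318),100),'side front,rear',onz(b,*pb(561,342),100),onz(b,*pb(695,302),100))
print('scene pred of wrist cf',proj(a,cf),pa(182,318),'side',proj(b,cf),pb(561,342))
yaw=-.138;e=np.array([np.cos(yaw),np.sin(yaw),0]);n=np.array([-e[1],e[0],0]);p=np.array([596.6,8.2,193.2])
# clip bottom corners outer +-17
def f(q,corr=True):
    o=p+e*q[0]-np.array([0,0,q[1]]); r=[]
    for c,px,s,sg in [(a,pa(130,338),22,1),(a,pa(185,318),-22,1),(b,pb(586,327),-22,-1),(b,pb(631,318),22,-1)]:
        bias=(np.array(pa(182,318))-proj(a,cf)[0]) if c is a else (np.array(pb(561,342))-proj(b,cf)[0])
        r.append(proj(c,o+e*s+n*sg*q[2])[0]+(bias if corr else 0)-px)
    return np.concatenate(r)
for k in(True,False):
    s=least_squares(lambda q:f(q,k),[0,68,17]);print('e-offset, D, halfspread',s.x,s.fun)
E
python3 m8.py
```

```text
card front (wrist,z=100) [549.7  14.6 100. ] post top [473.2  26.   90. ]
scene [561.6  18.3 100. ] side front,rear [561.7  11.7 100. ] [702.8 -15.6 100. ]
scene pred of wrist cf [[257.1 187.3]] (255.5, 189.5) side [[252.2 196.3]] (255.25, 195.5)
e-offset, D, halfspread [-8.1 74.6 17.1] [ 1.3  0.7 -1.1 -0.2  0.3  0.3 -0.6 -0.9]
e-offset, D, halfspread [ 2.7 73.6 21.8] [ 1.1  0.5 -1.1 -0.5  0.5  0.6 -0.5 -0.6]
```

Card top (251,150) sits centrally between the jaws (224–277), and the lateral error computes to about 0.2 mm. Fixing the small tilt, then descending.

>>> carry_out([
  [0.01,[0.004,0,0],[0.006,0.01,-0.03]],
  [0.01,[0,0,0],[0,0,0]],
])

```text
t: 15.05
ee_pos: [600.7, 9.0, 194.1]
tcp_rot: [-1.568, 0.105, -0.11]
ft_force: [-0.9, -0.4, -0.6]
width: 0.31
```

```bash
python3 plan.py 601 7.5 150 -0.138 12
```

```text
t 15.05 now [600.7   9.  194.1] toolx [ 0.99 -0.14  0.  ] toolz [0.14 0.99 0.  ] F [-0.9 -0.4 -0.6] w 27.2 rows 4
total shift tool (now axes) mm [ 0.4 44.1 -1.5] turn [-0.     0.001  0.003]
[0.0001, 0.011, -0.0004] [-0.0, 0.0, 0.001]
[0.0001, 0.011, -0.0004] [-0.0, 0.0, 0.001]
[0.0001, 0.011, -0.0004] [-0.0, 0.0, 0.001]
[0.0001, 0.011, -0.0004] [-0.0, 0.0, 0.001]
```

>>> carry_out([
  [0.01,[0,0.011,-0.001],[0,0,0]],
  [0.01,[0,0.011,-0.001],[0,0,0]],
  [0.01,[0,0.0,0],[0,0,0]],
])

```text
t: 15.42
ee_pos: [600.0, 7.2, 170.3]
tcp_rot: [-1.568, 0.105, -0.109]
ft_force: [-0.6, 0.3, 0.4]
width: 0.309
```

```bash
python3 - <<'E'
from h import *
w=capture('wrist');save(w,'w9')
cv2.imwrite('pics/w9z.png',cv2.resize(cv2.imread('pics/w9.png')[80:300,180:320],None,fx=3,fy=2.7,interpolation=cv2.INTER_CUBIC))
E
python3 plan.py 601 7.5 150 -0.138 12
```

```text
t 15.47 now [600.2   7.2 170.9] toolx [ 0.99 -0.14  0.  ] toolz [0.14 0.99 0.  ] F [ 0.4  0.2 -1.1] w 27.2 rows 2
total shift tool (now axes) mm [ 0.7 20.9  0.3] turn [-0.     0.002  0.003]
[0.0003, 0.0104, 0.0002] [-0.0, 0.001, 0.002]
[0.0003, 0.0104, 0.0002] [-0.0, 0.001, 0.002]
```

View pics/w9z.png

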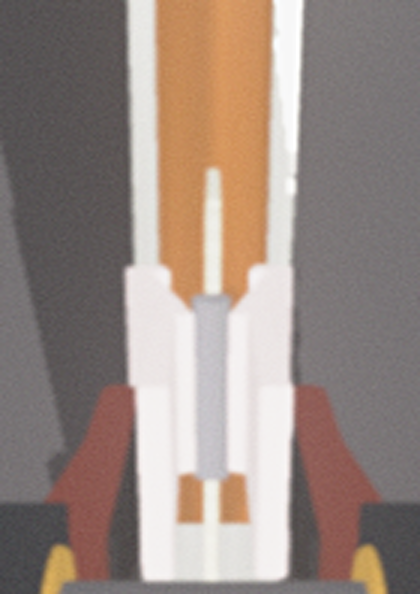

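Card sits centred between the jaws, crop (212) against jaw mid (209). Going down the last 21 mm.

>>> carry_out([
  [0.01,[0,0.01,0],[0,0,0]],
  [0.01,[0,0.01,0],[0,0,0]],
  [0.01,[0,0.0,0],[0,0,0]],
  [0.01,[0,0.0,0],[0,0,0]],
])

```text
t: 15.98
ee_pos: [600.4, 7.2, 149.4]
tcp_rot: [-1.568, 0.105, -0.11]
ft_force: [0.5, 0.0, -1.1]
width: 0.308
```

```bash
python3 - <<'E'
from h import *
import pickle
a=capture('scene');b=capture('side');w=capture('wrist');save(a,'sc10');save(b,'si10');save(w,'w10')
for c in(a,b,w): c.pop('pixels')
pickle.dump((a,b,w),open('v10.pkl','wb'))
f=lambda i,x,y,ww,h:cv2.resize(cv2.imread('pics/'+i+'.png')[y:y+h,x:x+ww],(400,480),interpolation=cv2.INTER_CUBIC)
cv2.imwrite('pics/c10.png',np.hstack([f('sc10',215,130,75,90),f('si10',235,130,75,90)]))
cv2.imwrite('pics/w10z.png',cv2.resize(cv2.imread('pics/w10.png')[80:300,180:320],None,fx=3,fy=2.7,interpolation=cv2.INTER_CUBIC))
E
python3 plan.py 601 7.5 150 -0.138 12
```

```text
t 16.12 now [600.5   7.2 149.6] toolx [ 0.99 -0.14  0.  ] toolz [0.14 0.99 0.  ] F [ 0.1 -0.9 -0. ] w 27.3 rows 1
total shift tool (now axes) mm [ 0.5 -0.4  0.4] turn [-0.     0.001  0.003]
[0.0005, -0.0004, 0.0004] [-0.0, 0.001, 0.003]
```

View pics/c10.png

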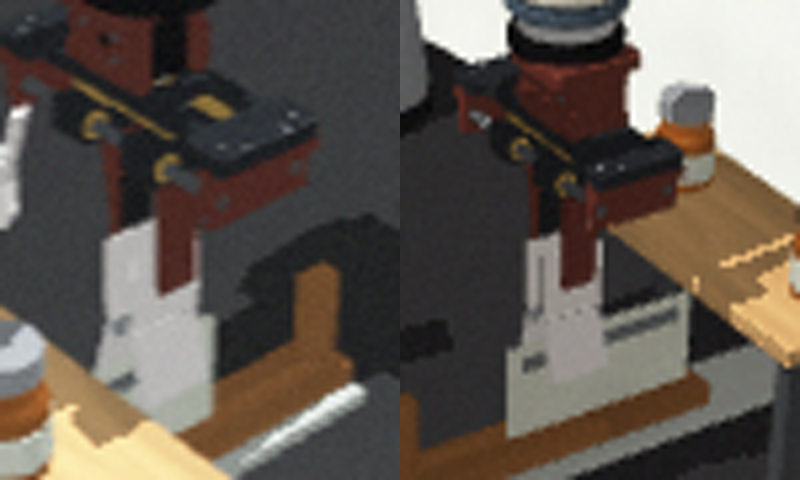

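View pics/w10z.png

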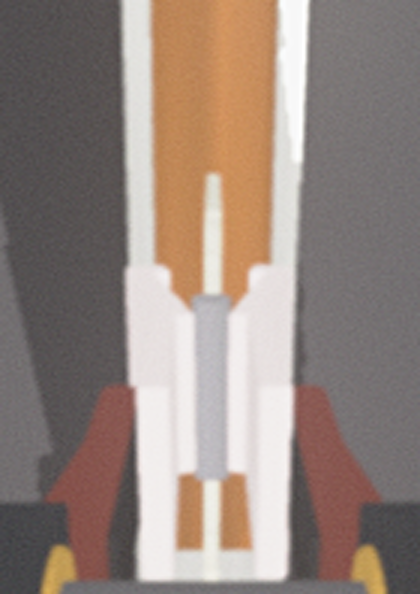

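```bash
python3 - <<'E'
from h import *
import pickle
from scipy.optimize import least_squares
np.set_printoptions(precision=1,suppress=True)
a,b,w=pickle.load(open('v10.pkl','rb'))
k=75/400; pb=lambda u,v:np.array((235+(u-400)*k,130+v*k)); pa=lambda u,v:np.array((215+u*k,130+v*k))
yaw=-.138;e=np.array([np.cos(yaw),np.sin(yaw),0]);n=np.array([-e[1],e[0],0])
for F in ([553,14,100],[557,13.5,100]):
    F=np.array(F)
    bias=((pb(507,348)-proj(b,F)[0])+(pb(690,292)-proj(b,F+150*e)[0]))/2; print('bias',bias, pb(507,348)-proj(b,F)[0],pb(690,292)-proj(b,F+150*e)[0])
    f=lambda q:np.concatenate([proj(b,F+e*(q[0]+s)-n*17-np.array([0,0,q[1]]))[0]+bias-px for s,px in((-22,pb(551,380)),(22,pb(603,370)))])
    s=least_squares(f,[40,20]);print('behind front, depth',s.x,s.fun)
E
```

```text
bias [ 2.3 -0.4] [ 2.1 -0.8] [2.5 0.1]
behind front, depth [45.2 26.2] [-0.2  0.8  0.2 -0.8]
bias [ 1.4 -0. ] [ 1.1 -0.5] [1.6 0.4]
behind front, depth [45.1 26.2] [-0.1  0.8  0.2 -0.8]
```

Clip centre is about 45 mm behind the card's front. Depth measures about 26 mm, so I'll raise 4 mm and let it settle.

>>> carry_out([
  [0.01,[0,-0.004,0],[0,0,0]],
  [0.01,[0,0,0],[0,0,0]],
  [0.01,[0,0,0],[0,0,0]],
  [0.01,[0,0,0],[0,0,0]],
])

```text
t: 16.62
ee_pos: [600.9, 7.2, 155.0]
tcp_rot: [-1.568, 0.103, -0.111]
ft_force: [0.3, -0.6, -1.1]
width: 0.314
```

```bash
python3 plan.py 601 7.5 153 -0.138; python3 - <<'E'
from h import *
w=capture('wrist');save(w,'w11');b=capture('side');save(b,'si11')
f=lambda i,x,y,ww,h:cv2.resize(cv2.imread('pics/'+i+'.png')[y:y+h,x:x+ww],(400,480),interpolation=cv2.INTER_CUBIC)
cv2.imwrite('pics/c11.png',np.hstack([f('w11',200,130,100,120*1+40),f('si11',235,130,75,90)]))
E
python3 plan.py 601 7.5 153 -0.138|head -1
```

```text
t 16.62 now [600.9   7.2 155. ] toolx [ 0.99 -0.14  0.01] toolz [0.14 0.99 0.  ] F [ 0.3 -0.6 -1.1] w 27.6 rows 1
total shift tool (now axes) mm [0.1 2.  0.3] turn [-0.001  0.001  0.005]
[0.0001, 0.002, 0.0003] [-0.001, 0.001, 0.005]
t 16.73 now [600.8   7.2 154.8] toolx [ 0.99 -0.14  0.  ] toolz [0.14 0.99 0.  ] F [ 0.1 -0.4 -0.6] w 27.1 rows 1
```

View pics/c11.png

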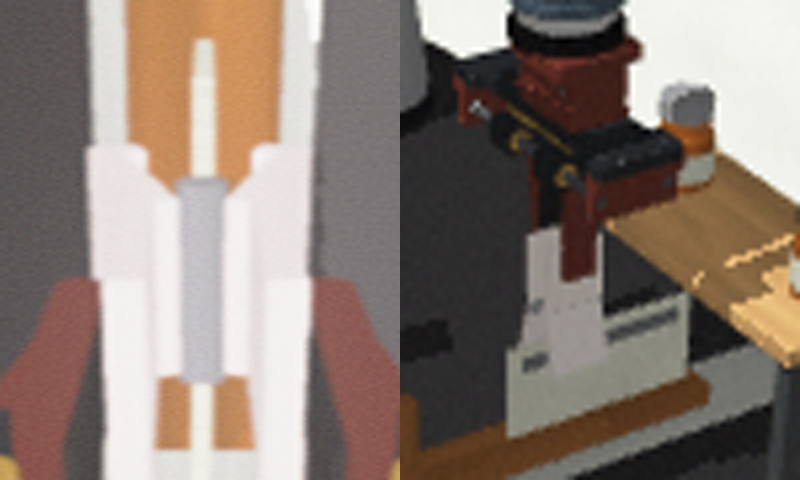

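>>> carry_out([
  [0.01,[0,0.002,0],[0,0,0.003]],
  [0.01,[0,0,0],[0,0,0]],
  [0.01,[0,0,0],[0,0,0]],
  [0.01,[0,0,0],[0,0,0]],
])

```text
t: 17.23
ee_pos: [600.7, 7.2, 152.4]
tcp_rot: [-1.568, 0.106, -0.108]
ft_force: [-0.2, -0.1, -0.8]
width: 0.312
```

```bash
python3 plan.py 601 7.5 153 -0.138|head -1; python3 - <<'E'
from h import *
a=capture('scene');save(a,'sc12');w=capture('wrist');save(w,'w12')
cv2.imwrite('pics/c12.png',cv2.resize(cv2.imread('pics/sc12.png')[100:310,130:430],None,fx=2.6,fy=2.6,interpolation=cv2.INTER_CUBIC))
E
```

```text
t 17.23 now [600.7   7.2 152.4] toolx [ 0.99 -0.14  0.  ] toolz [0.14 0.99 0.  ] F [-0.2 -0.1 -0.8] w 27.4 rows 1
```

View pics/c12.png

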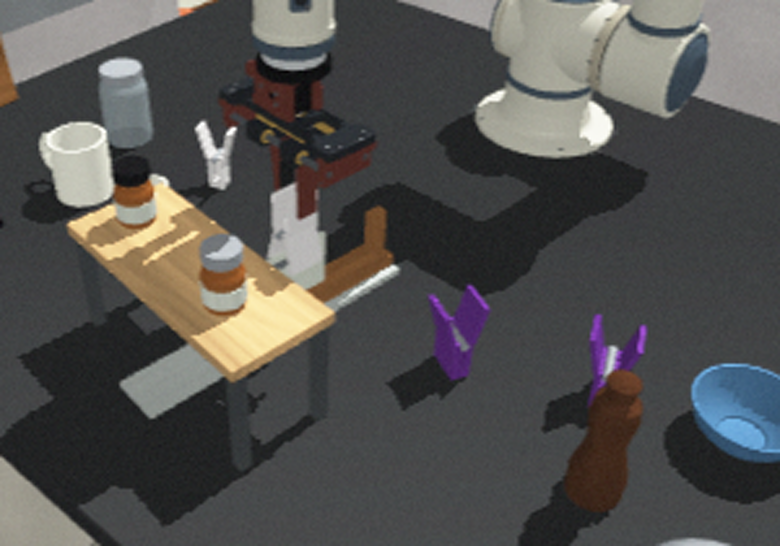

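Post is still at (375,210), so the holder is out. The bystanders are unmoved and the arm is still. Handing in.

```bash
python3 -c "
from h import *
print(r.finish_job()); s=telemetry.read_state(); print(s['t'],s['ee_pos'],s['width'],s['ft_force'])"
```

```text
the job is handed in; nothing more can be done
None
the job is handed in; nothing more can be done
```

I pulled the recipe-card holder out to its end stop and brought the wide white clip down over the card's top edge. I handed the job in at about 17.5 s with the gripper still holding the clip open. No verdict is reported, so the figures below are my own last checks.

- **Holder:** I pulled it about 112 mm by its post, until the force rose to about 16 N with almost no further travel. The last scene picture shows the post still at the end of the track.
- **Clip:** I took the left white one, which measured about 44.5 mm wide. It is squeezed with 35 N to about 27.4 mm over its handles, which is fully open. It is upright and in line with the card to about 0.01 rad.
- **Position on the card:** The clip's centre is about 45 mm behind the card's front end. The card sits within about 1 mm of the middle of the jaws. The wrist force is about 1 N or less, and no contact shows in the close-ups.
- **Depth disagreed:** The side camera puts about 23 mm of card between the jaws. Working from the tool height at the grasp gives 12 to 19 mm, because the tool drifted up while the fingers closed. I settled between the two; both lie inside the allowed 8 to 35 mm.
- **Camera offsets:** The fixed cameras and the wrist camera differed by 4 to 8 mm along the track. I relied on the wrist camera and on where the gripper held the post.
- **Everything else:** The narrow clip, the purple clips and the other items I could see in the last scene picture look unmoved. I did not check the egg cup at the end.

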